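Slide the spreader plate out over the end of the ledge

TASK

Without gripping or lifting it, push the loose aluminium plate with the fingertips until it lies flush along the ledge's rail and about a third of its length sticks out over the end of the ledge nearest the hotplate, so that a person can take it by that edge. Leave it lying flat on the ledge, and leave the jars, glassware and other loose things where they stand.

Things in the scene. Friction and masses are not known exactly. Their poses are not given: they have to be found in the camera images.
- plate: The bare aluminium plate, 120 mm long, 90 mm wide, 6 mm thick, about 0.18 kg, loose and flat on the ledge in front of its rail, somewhat askew. Origin: centre of its underside. Its x axis runs across its 90 mm width, its y axis along its 120 mm length, z up. Too wide in both directions for most grippers; it slides easily under a light push and stays where it is left.
- ledge: Fixed green ledge (low bench riser): a top 240 mm long, 210 mm deep, its upper face 60 mm above the bench, on two uprights. Origin: centre of its footprint, on the bench. y axis along its length: the two open ends are at y = +120 and -120 mm, without stops. x axis away from the robot, z up. Two small jars stand behind its rail.
- rail (a point): Middle of the upper edge of the ledge's rail, on the face towards the robot: at x = +35 mm, y = 0, 70 mm up in the ledge's frame, same axes. The rail is a straight strip 8 mm thick, 10 mm tall above the ledge's top, fixed along the ledge's whole length; the plate lies on the robot's side of it.
- hotplate: The stirring hotplate, fixed: a grey box 250 mm deep, 170 mm wide, 92 mm tall, with a square white ceramic top and two round knobs on a blue front. It stands on the bench off one end of the ledge (left or right, changing with the pH meter). Origin: centre of its underside.
- ph_meter: The pH meter, fixed: a beige wedge-like desk unit 200 mm deep, 170 mm wide, with a keypad and dark display, a post and electrode arm at its rear 195 to 210 mm tall. It stands off the other end of the ledge. Origin: centre of its underside.
- jar_a: Bystander: a small jar with a black cap, 34 mm diameter, 38 mm tall, standing on the ledge behind the rail. Origin: centre of its underside.
- jar_b: Bystander: a small jar with a white cap, 34 mm diameter, 38 mm tall, standing on the ledge behind the rail. Origin: centre of its underside.
- beaker: Bystander: a white plastic beaker, 84 mm wide, 110 mm tall, on the bench beyond the ledge. Origin: centre of its underside.
- flask: Bystander: a conical glass flask, 80 mm wide, 122 mm tall, on the bench beyond the ledge. Origin: centre of its underside.
- wash_bottle: Bystander: a white plastic wash bottle, 60 mm diameter, 150 mm tall, on the bench at the robot's left. Origin: centre of its underside.
- spatula: Bystander: a steel spatula, 180 mm long, lying on the bench between robot and ledge. Origin: middle of its length.
- tray: Bystander: a small grey open tray, 70 x 110 mm, 25 mm tall, on the bench between robot and ledge. Origin: centre of its underside.
There are look-alikes about, which are no part of the job. Of the things shaped like the plate, the aluminium one is meant.

How it is judged:
At the end, for the whole second after the job is handed in: The plate lies flat and still on the ledge, its long side within 5 mm of the rail and parallel to it within 0.06 rad, and sticks out 26 to 54 mm (a third of its length is 40 mm) past the ledge end nearest the hotplate (((y of hotplate in the frame of ledge above 0 m and y of plate in the frame of ledge between 0.086 and 0.114 m) or (y of hotplate in the frame of ledge below 0 m and y of plate in the frame of ledge between -0.114 and -0.086 m)) and x of plate in the frame of ledge between -0.0155 and -0.006 m and angle between the y axis of plate and the y axis of ledge, either way round below 0.06 rad and z of plate in the frame of ledge between 0.056 and 0.064 m and angle between plate's own z axis and vertical below 0.05 rad and linear speed of plate below 0.01 m/s); the robot touches nothing.
It fails at once if the plate is lifted more than 12 mm off the ledge (z of plate in the frame of ledge above 0.072 m).
It fails at once if the plate is tipped by more than 0.2 rad or falls off the ledge (angle between plate's own z axis and vertical above 0.2 rad or z of plate in the frame of ledge below 0.045 m).
It fails at once if a bystander (jar, beaker, flask, wash bottle, spatula or tray) is moved more than 15 mm (distance of any of jar_a, jar_b, beaker, flask, wash_bottle, spatula, tray from where it was at the start of the episode above 0.015 m).
It also fails if it takes over 48 s, if anything falls off the work surface, if the arm or the gripper's body presses on something with over 40 N, if the wrist force passes 120 N, or if a joint passes its speed limit or range.

ROBOT

A 7-joint arm with a two-finger parallel gripper is mounted at the origin on the work surface. World frame = base frame: x ahead of the robot, y to its left, z up, the work surface at z = 0. Lengths are in m, angles in rad, forces in N, time in s.
With the tool pointing down it reaches from about 0.425 to 0.925 m from the base axis. Payload 6.8 kg.
Tool frame: the origin (TCP) lies midway between the tips of the shut fingers; the grasp point (between the pads) lies 19 mm behind it; z points along the fingers, y is the direction in which the jaws open and shut (so a half turn about z gives the same grasp; the last joint's range is limited). The gripper opens to 85 mm and grips with 20 to 120 N. Pads are 22 mm wide; open, the fingers measure 114 mm over their backs; the gripper's body (76 mm by 85 mm) begins 54 mm behind the grasp point. The pads swing forward as they close: fully open they stand 13 mm farther back than shut.
Start: joints at [-1.399, 0.477, 0.022, 1.555, -0.011, 1.109, -0.083], TCP at [0.186, 0.649, 0.231] pointing down, gripper open.
Joint ranges: [-2.96, 2.96], [-0.34, 2.1], [-1.41, 1.46], [0.24, 2.44], [-1.37, 4.51], [0.17, 1.92], [-2.96, 2.96]. Speed limits (rad/s): [2.39, 2.39, 3.14, 3.14, 3.14, 3.14, 3.14].

INTERFACE

Orientations are given as a rotation vector (axis times angle).
In Python, from bench import r gives the robot as it stands. The module is installed in compiled form; this text tells all that it offers.
- The arm moves only by the tool apply_moves, never from a script. Its argument "plan" is a list that holds one entry, the list of rows, each a list of 7 numbers: the turn, a rotation vector about the tool's x, y, z scaled (see below), then the shift along the tool's x, y, z scaled (see below), then the closure, from -1 (fully open) to 1 (shut). In form: [[[wx, wy, wz, tx, ty, tz, grip], ...]]. A call has 1 to 12 rows; each row is the pose to reach, as a shift and turn from the pose commanded when the call began, along the tool's axes at that moment, turning the shorter way round; what a row does not reach only later rows make up. The controller multiplies each number of a shift by 0.4 m and each number of a turn by 180 degrees. A row lasts 1/12 s, in which the tool goes at most 41.7 mm and 7.16 degrees, less where a joint would pass 70% of its speed; a pose out of reach is approached as far as the arm can. A call with a number of a shift or a turn outside -1 to 1 is refused whole. A call with a gripper value outside its range is refused whole. The fingers move at their own pace and stop on an object; "force" is the grip in N (left out, the last holds). Time passes only in rows, so rows that repeat a pose let the fingers close. It gives the time, the measured TCP pose, the force and the opening at its end, in the units of the state.
- r.get_obs(): the state, without advancing time (a new reading comes with each control period).
- r.grab_frame(name): name is "scene" or "top"; returns a dict with "pixels" (420x560x3 uint8, blue, green, red), "fx", "fy", "cx", "cy" (pixels), "k1" (the pictures are not rectified: a ray, as slopes to the right and down, at radius r is drawn at 1 + k1 r^2 times it, then the intrinsics apply), "pose" (4x4, takes a point from camera to world coordinates). Camera axes: x right, y up, looking along -z (the intrinsics and any distortion apply to the point x, -y, -z); pixel columns grow to the right and rows downward; lengths in m; the calibration is good to about 2 mm. A picture is of the moment at which its call begins. There is no depth.
- r.hand_in(): hands the job in, once; it reports no verdict.
The state is a dict: "clock": time; "joints": joint angles; "qvel": joint speeds; "tau": joint torques, N m; "tcp_pos": TCP position; "orientation": TCP orientation; "contact_force": force on the tool from outside, world axes, zero at the start; "moment": the same for the moment, N m; "grip_width": finger opening in m.
Only numpy, scipy, OpenCV 4.12 (cv2) and the standard library are available. Lean on these libraries where they do the work, as an engineer would, in place of code of your own. Each camera call takes 0.05 s, during which the arm holds its last target. There are 200 camera calls.

## Working session

There is one attempt and no reset: what is moved stays moved. The work goes in short steps, Python scripts to look and compute and a tool call to move; the robot and the scene stay as the last step left them, time stands still between calls to the robot, and variables do not carry over. Pictures are saved under pics/ and viewed, on a budget of 10 in all, crops included, one or two more only if the job needs it, and the job is handed in when it is done.

Besides the shell and the picture viewer there is one more tool, called after "Request:" as name(argument=value, ...), one argument or row to a line, values as JSON. apply_moves: Moves the arm, as the interface text tells. Its arguments: {"type":"object","properties":{"plan":{"type":"array","items":{"type":"array","items":{"type":"array","items":{"type":"number","minimum":-1,"maximum":1}}}},"force":{"type":"number"}},"required":["plan"]}

```bash
mkdir -p pics; cat > h.py <<'E'
import numpy as np, cv2
from bench import r
def grab(n,save=None):
    f=r.grab_frame(n)
    if save: cv2.imwrite('pics/'+save+'.png',f['pixels'])
    return f
def ray(f,u,v):
    d=np.array([(u-f['cx'])/f['fx'],(v-f['cy'])/f['fy']]); s=d.copy()
    for _ in range(20): s=d/(1+f['k1']*(s@s))
    P=np.array(f['pose']); return P[:3,3],P[:3,:3]@np.array([s[0],-s[1],-1])
def onz(f,u,v,z):
    o,d=ray(f,u,v); return o+d*(z-o[2])/d[2]
def proj(f,p):
    P=np.array(f['pose']); c=P[:3,:3].T@(np.array(p)-P[:3,3]); s=np.array([c[0],-c[1]])/-c[2]
    s=s*(1+f['k1']*(s@s)); return s*[f['fx'],f['fy']]+[f['cx'],f['cy']]
E
python3 - <<'E'
from h import *
for n in('top','scene'):
    f=grab(n,n+'0'); print(n,f['fx'],f['cx'],f['cy'],f['k1'],np.round(f['pose'],3).tolist())
print(r.get_obs())
E
```

```text
top 413.6577185084894 280.3896937106664 213.54066048118668 -0.06190169188261882 [[-0.013, 0.993, -0.119, 0.402], [-1.0, -0.013, 0.002, 0.012], [0.0, 0.119, 0.993, 1.135], [0.0, 0.0, 0.0, 1.0]]
scene 511.19425173885554 279.305740461085 200.046043491323 -0.0011702558807954691 [[-0.096, -0.682, 0.725, 1.387], [0.995, -0.061, 0.075, 0.103], [-0.006, 0.728, 0.685, 0.915], [0.0, 0.0, 0.0, 1.0]]
{'clock': 0.1, 'joints': array([-1.39910287,  0.4777477 ,  0.02235091,  1.55633879, -0.01151435,
        1.10933031, -0.08308277]), 'qvel': array([-0.0010008 , -0.00433416,  0.00251292, -0.00064884,  0.00034502,
        0.00224893, -0.00032826]), 'tau': array([ 4.23722799e-03, -5.97761822e+01,  1.61374949e+00, -2.81954151e+01,
        1.28315753e-02,  5.07014774e-03,  3.34112633e-05]), 'tcp_pos': array([0.18626904, 0.64822894, 0.23040864]), 'orientation': array([-4.38012431e-01, -3.11078421e+00,  2.65707880e-03]), 'contact_force': array([0.28379143, 0.76270391, 0.18271278]), 'moment': array([-0.01805779, -0.01687987,  0.00511571]), 'grip_width': 0.08500101896107812}
```

View pics/top0.png

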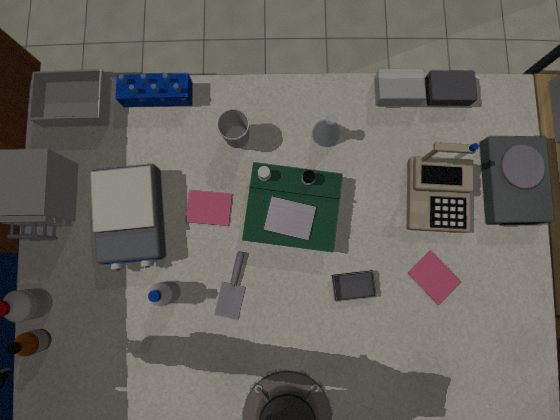

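View pics/scene0.png

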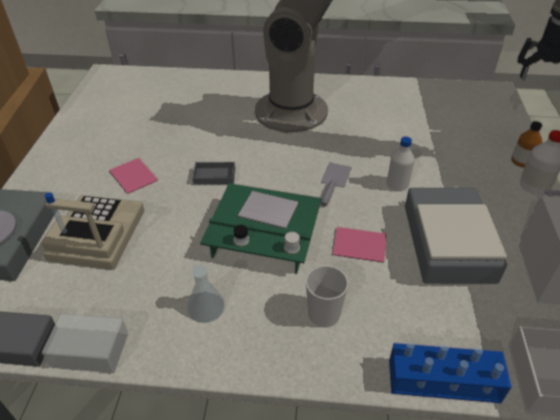

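The top view (up is +x, left is +y) shows the hotplate at about (127,213), off the ledge's +y end. The ledge is at (292,207), the aluminium plate at (290,218), and the jars at (264,172) and (308,176). I'll measure the ledge and plate next.

```bash
cat >> h.py <<'E'
def measure(f,dbg=None):
    im=f['pixels']; hsv=cv2.cvtColor(im,cv2.COLOR_BGR2HSV)
    g=cv2.inRange(hsv,(60,110,25),(95,255,160)); g=cv2.morphologyEx(g,cv2.MORPH_OPEN,np.ones((3,3)))
    c=max(cv2.findContours(g,0,2)[0],key=cv2.contourArea)
    hull=cv2.convexHull(c)
    m=cv2.inRange(hsv,(0,0,100),(179,70,255))
    roi=np.zeros_like(m); cv2.fillConvexPoly(roi,hull,255); roi=cv2.dilate(roi,np.ones((3,3)))
    return g,hull,m,roi
def world_rect(f,cont,z):
    p=np.array([onz(f,u,v,z)[:2] for u,v in cont.reshape(-1,2)],np.float32)
    return cv2.minAreaRect(p),p
E
python3 - <<'E'
from h import *
f=grab('top'); g,hull,m,roi=measure(f)
lr,p=world_rect(f,hull,.06); print('ledge',lr,cv2.boxPoints(lr).round(4).tolist())
pm=m&roi
for c in cv2.findContours(pm,0,2)[0]:
    if cv2.contourArea(c)>60:
        R,_=world_rect(f,c,.066); print(cv2.contourArea(c),R,cv2.boundingRect(c))
for n,uv,z in(('jarW',(264,172),.1),('jarB',(308,176),.1),('spat',(237,268),0),('tray',(354,285),.02),('wash',(158,294),.15)): print(n,onz(f,*uv,z).round(3))
print(proj(f,r.get_obs()['tcp_pos']))
x,y,w,h=235,155,115,105
a=cv2.resize(f['pixels'][y:y+h,x:x+w],None,fx=6,fy=5.5,interpolation=2); b=cv2.convertScaleAbs(a,alpha=1.5)
cv2.imwrite('pics/crop1.png',b)
E
```

```text
ledge ((0.5488895177841187, -0.021518856287002563), (0.23588071763515472, 0.20585519075393677), 81.73716735839844) [[0.4300999939441681, -0.1234000027179718], [0.6338000297546387, -0.15299999713897705], [0.6676999926567078, 0.0803999975323677], [0.46399998664855957, 0.10999999940395355]]
1463.0 ((0.5185796618461609, -0.01391175389289856), (0.11839007586240768, 0.08831338584423065), 75.72649383544922) (264, 197, 52, 43)
85.0 ((0.6399132609367371, 0.05281096324324608), (0.026490170508623123, 0.03191109374165535), 25.71009635925293) (258, 167, 12, 13)
jarW [0.633 0.05  0.1  ]
jarB [ 0.621 -0.062  0.1  ]
spat [0.39 0.13 0.  ]
tray [ 0.341 -0.185  0.02 ]
wash [0.332 0.301 0.15 ]
[ -8.1479291  363.57064519]
```

View pics/crop1.png

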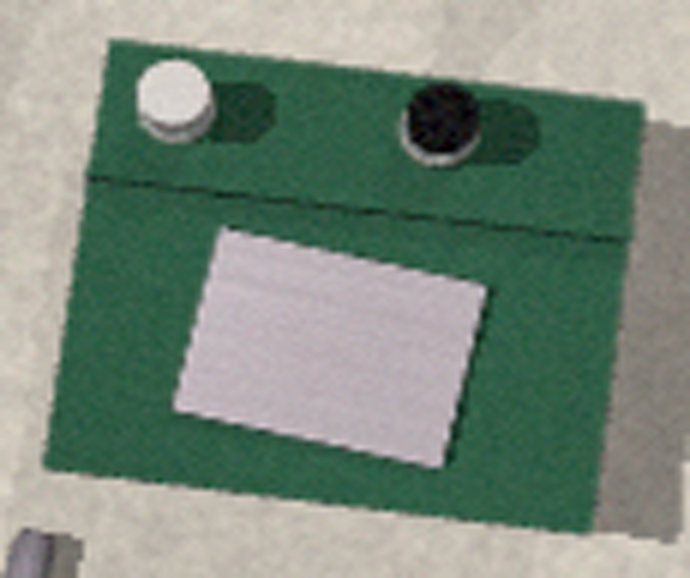

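```bash
cat >> h.py <<'E'
from scipy.spatial.transform import Rotation as Ro
PSI=-0.1442; C=np.array([.5489,-.0215]); X=np.array([np.cos(PSI),np.sin(PSI)]); Y=np.array([-X[1],X[0]])
def L2W(x,y,z): return np.append(C+X*x+Y*y,z)
def W2L(p): d=np.array(p)[:2]-C; return np.array([d@X,d@Y])
def plan(*targets):  # ledge coords -> scaled tool shifts; turn so tool y lies along ledge y
    o=r.get_obs(); R=Ro.from_rotvec(o['orientation']); 
    best=min((Ro.from_matrix(np.column_stack([np.append(s*X,0),np.append(-s*Y,0),[0,0,-1]])) for s in(1,-1)),key=lambda T:(R.inv()*T).magnitude())
    print('tcp ledge',W2L(o['tcp_pos']).round(4),o['tcp_pos'].round(4),'turn',((R.inv()*best).as_rotvec()/np.pi).round(4),'F',o['contact_force'].round(1),'t',o['clock'],'w',o['grip_width'],'j7',o['joints'][6])
    for t in targets:
        d=L2W(*t)-o['tcp_pos']; print(t,L2W(*t).round(3),(R.inv().apply(d)/.4).round(4), 'rows',np.linalg.norm(d)/.0417)
E
python3 -c "
from h import *
plan((-.105,.005,.23),(-.105,.005,.1))
print(W2L((.5186,-.0139)),Ro.from_rotvec(r.get_obs()['orientation']).as_matrix().round(3).tolist())"
```

```text
tcp ledge [-0.4551  0.6107] [0.1863 0.6483 0.2305] turn [-0.0005 -0.     -0.0432] F [-0.  0. -0.] t 0.15 w 0.0855261767520537 j7 -0.08312648516278907
(-0.105, 0.005, 0.23) [ 0.446 -0.001  0.23 ] [-1.072  -1.3821  0.0035] rows 16.777500459724116
(-0.105, 0.005, 0.1) [ 0.446 -0.001  0.1  ] [-1.0719 -1.3816  0.3285] rows 17.06700756892079
[-0.03107765  0.00316699] [[-0.961, 0.276, -0.0], [0.276, 0.961, -0.001], [-0.0, -0.001, -1.0]]
```

Request:
apply_moves(
  plan=[
    [[0, 0, -0.0432, -0.65, -0.84, 0, 1], [0, 0, -0.0432, -0.65, -0.84, 0, 1], [0, 0, -0.0432, -0.65, -0.84, 0, 1], [0, 0, -0.0432, -0.65, -0.84, 0, 1], [0, 0, -0.0432, -0.65, -0.84, 0, 1], [0, 0, -0.0432, -0.65, -0.84, 0, 1], [0, 0, -0.0432, -0.65, -0.84, 0, 1], [0, 0, -0.0432, -0.65, -0.84, 0, 1], [0, 0, -0.0432, -0.65, -0.84, 0, 1], [0, 0, -0.0432, -0.65, -0.84, 0, 1], [0, 0, -0.0432, -0.65, -0.84, 0, 1], [0, 0, -0.0432, -0.65, -0.84, 0, 1]],
  ],
)

```text
clock: 1.15
tcp_pos: [0.3445, 0.2508, 0.2313]
orientation: [-0.236, -3.133, 0.001]
contact_force: [0.2, 0.1, 0.5]
grip_width: -0.0001
```

```bash
python3 -c "
from h import *
plan((-.105,.0,.23),(-.105,.0,.1),(-.105,0,.063))"
```

```text
tcp ledge [-0.2414  0.2401] [0.3445 0.2508 0.2313] turn [-0.0001 -0.     -0.0019] F [0.2 0.1 0.5] t 1.15 w -8.611821351859724e-05 j7 0.657552127623829
(-0.105, 0.0, 0.23) [ 0.445 -0.006  0.23 ] [-0.3446 -0.5981  0.0035] rows 6.621258015458546
(-0.105, 0.0, 0.1) [ 0.445 -0.006  0.1  ] [-0.3446 -0.598   0.3285] rows 7.33171813334025
(-0.105, 0, 0.063) [ 0.445 -0.006  0.063] [-0.3446 -0.5979  0.421 ] rows 7.7542832530910495
```

Request:
apply_moves(
  plan=[
    [[0, 0, -0.002, -0.3446, -0.598, 0, 1], [0, 0, -0.002, -0.3446, -0.598, 0, 1], [0, 0, -0.002, -0.3446, -0.598, 0, 1], [0, 0, -0.002, -0.3446, -0.598, 0, 1], [0, 0, -0.002, -0.3446, -0.598, 0, 1], [0, 0, -0.002, -0.3446, -0.598, 0, 1], [0, 0, -0.002, -0.3446, -0.598, 0, 1], [0, 0, -0.002, -0.3446, -0.598, 0.16, 1], [0, 0, -0.002, -0.3446, -0.598, 0.25, 1], [0, 0, -0.002, -0.3446, -0.598, 0.33, 1], [0, 0, -0.002, -0.3446, -0.598, 0.33, 1], [0, 0, -0.002, -0.3446, -0.598, 0.33, 1]],
  ],
)

```text
clock: 2.15
tcp_pos: [0.4437, -0.0018, 0.0973]
orientation: [-0.214, -3.128, 0.003]
contact_force: [0.6, 0.0, 0.2]
grip_width: -0.0001
```

```bash
python3 - <<'E'
from h import *
f=grab('scene'); cv2.imwrite('pics/s1.png',cv2.resize(f['pixels'][130:290,180:360],None,fx=4,fy=3.7,interpolation=2))
# plate measured in scene view too, before pushing
g,hull,m,roi=measure(f)
for z in(.06,): R,_=world_rect(f,hull,z); print('ledge scene',R)
for c in cv2.findContours(m&roi,0,2)[0]:
    if cv2.contourArea(c)>300: R,p=world_rect(f,c,.066); print(cv2.contourArea(c),R,W2L(R[0]))
plan((-.105,.0,.063),(-.06,.0,.063))
E
```

```text
ledge scene ((0.5471906065940857, -0.0995001345872879), (0.0757429376244545, 0.19184166193008423), 81.70378112792969)
tcp ledge [-0.1051  0.0046] [ 0.4455 -0.0018  0.0993] turn [-0.0003 -0.0006  0.0023] F [-0.3 -0.2  0.6] t 2.2 w 0.00012813382822275855 j7 1.5196986750177506
(-0.105, 0.0, 0.063) [ 0.445 -0.006  0.063] [-0.0005 -0.0114  0.0908] rows 0.8776715339547757
(-0.06, 0.0, 0.063) [ 0.49  -0.013  0.063] [-0.113  -0.0122  0.0906] rows 1.3937331827986248
```

View pics/s1.png

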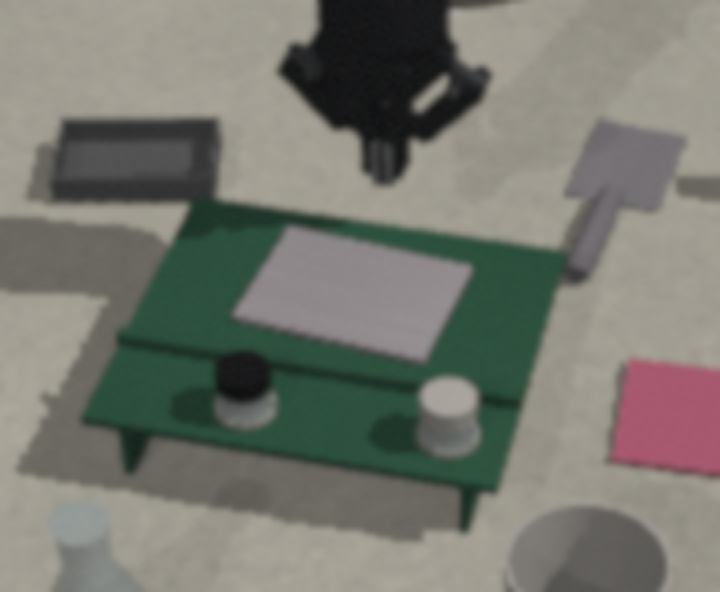

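Request:
apply_moves(
  plan=[
    [[0, 0, 0.002, 0, -0.004, 0.05, 1], [0, 0, 0.002, 0, -0.004, 0.09, 1], [0, 0, 0.002, 0, -0.004, 0.09, 1], [0, 0, 0.002, -0.02, -0.004, 0.09, 1], [0, 0, 0.002, -0.035, -0.004, 0.09, 1], [0, 0, 0.002, -0.045, -0.004, 0.09, 1], [0, 0, 0.002, -0.055, -0.004, 0.09, 1], [0, 0, 0.002, -0.065, -0.004, 0.09, 1], [0, 0, 0.002, -0.072, -0.004, 0.09, 1], [0, 0, 0.002, -0.078, -0.004, 0.09, 1], [0, 0, 0.002, -0.084, -0.004, 0.09, 1], [0, 0, 0.002, -0.084, -0.004, 0.09, 1]],
  ],
)

```text
clock: 3.2
tcp_pos: [0.4686, -0.0068, 0.0642]
orientation: [-0.224, -3.112, -0.006]
contact_force: [-34.7, 6.3, 55.0]
grip_width: -0.0
```

```bash
cat >> h.py <<'E'
def look(save=None):
    f=grab('scene')
    if save: cv2.imwrite('pics/%s.png'%save,cv2.resize(f['pixels'][130:290,180:360],None,fx=4,fy=3.7,interpolation=2))
    hsv=cv2.cvtColor(f['pixels'],cv2.COLOR_BGR2HSV)
    m=cv2.inRange(hsv,(0,0,100),(179,70,255)); m[:,:]&=0xff
    b=f['pixels'].astype(int); print('plate px',b[210,267])
    return f
E
python3 - <<'E'
from h import *
f=look('s2')
plan((-.064,.0,.063))
E
```

```text
plate px [141 139 145]
tcp ledge [-0.0815  0.003 ] [ 0.4686 -0.0068  0.0642] turn [ 0.0008 -0.0068  0.0002] F [-34.    6.7  54.3] t 3.25 w -0.00016928891565907273 j7 1.5937755083614233
(-0.064, 0.0, 0.063) [ 0.486 -0.012  0.063] [-0.0439 -0.0075  0.0021] rows 0.42760357002882093
```

View pics/s2.png

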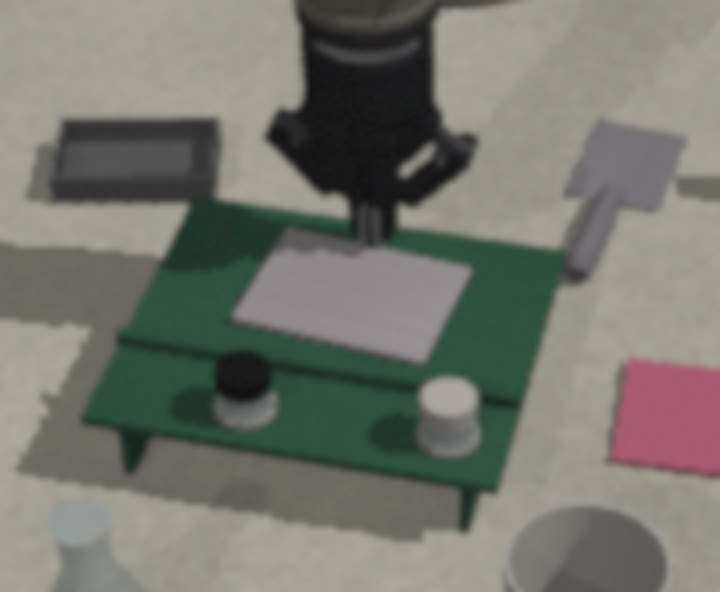

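The plate hasn't moved and the tool feels 55 N upward, so the tip is pressing on something. I'll lift straight up.

Request:
apply_moves(
  plan=[
    [[0, 0, 0, 0.0, 0, -0.02, 1], [0, 0, 0, 0.03, 0, -0.05, 1], [0, 0, 0, 0.06, 0, -0.05, 1], [0, 0, 0, 0.06, 0, -0.05, 1], [0, 0, 0, 0.06, 0, -0.05, 1]],
  ],
)

```text
clock: 3.67
tcp_pos: [0.4555, -0.0051, 0.0839]
orientation: [0.226, 3.132, 0.001]
contact_force: [0.1, -0.3, -1.0]
grip_width: 0.0
```

```bash
python3 - <<'E'
from h import *
plan((-.105,.0,.066),(-.105,.0,.063),(-.064,.0,.063))
f=grab('top'); hsv=cv2.cvtColor(f['pixels'],cv2.COLOR_BGR2HSV); g,hull,m,roi=measure(f)
for c in cv2.findContours(m&roi,0,2)[0]:
    if cv2.contourArea(c)>60: R,_=world_rect(f,c,.066); print(cv2.contourArea(c),R,W2L(R[0]))
cv2.imwrite('pics/t2.png',cv2.resize(f['pixels'][155:275,235:350],None,fx=5,fy=5,interpolation=2))
E
```

```text
tcp ledge [-0.0948  0.0028] [ 0.4555 -0.0051  0.0839] turn [0.0002 0.0004 0.0001] F [ 0.1 -0.3 -1. ] t 3.6667 w 4.458494959287082e-05 j7 1.5524645087014481
(-0.105, 0.0, 0.066) [ 0.445 -0.006  0.066] [ 0.0255 -0.0071  0.0448] rows 0.4989092123592672
(-0.105, 0.0, 0.063) [ 0.445 -0.006  0.063] [ 0.0255 -0.0071  0.0523] rows 0.5620950342871036
(-0.064, 0.0, 0.063) [ 0.486 -0.012  0.063] [-0.077  -0.0072  0.0524] rows 0.8963759480184169
297.0 ((0.5511330366134644, -0.021856021136045456), (0.1185757964849472, 0.026541512459516525), 76.3149185180664) [ 2.26102085e-03 -3.14369574e-05]
101.5 ((0.6395279169082642, 0.05259750038385391), (0.02902716025710106, 0.03497465327382088), 89.66584777832031) [0.07903944 0.08635176]
```

View pics/t2.png

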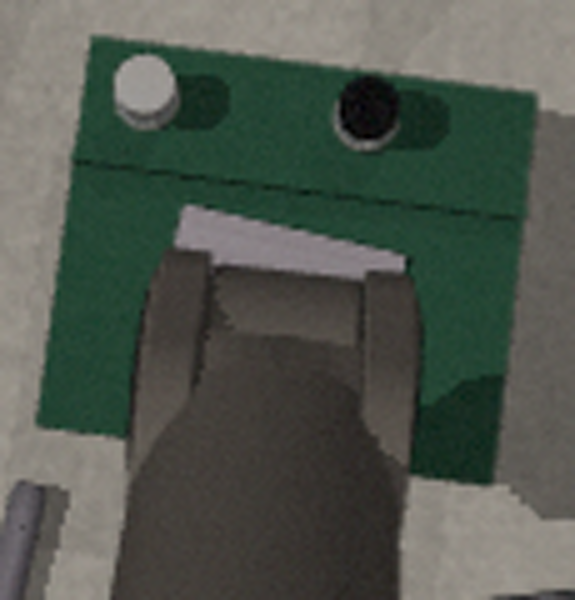

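Request:
apply_moves(
  plan=[
    [[0, 0, 0, 0.02, 0, 0.03, 1], [0, 0, 0, 0.02, 0, 0.045, 1], [0, 0, 0, 0.02, 0, 0.0475, 1], [0, 0, 0, 0.02, 0, 0.0475, 1]],
  ],
)

```text
clock: 4.05
tcp_pos: [0.4473, -0.0043, 0.0639]
orientation: [-0.226, -3.133, 0.001]
contact_force: [-0.2, 0.4, 0.8]
grip_width: -0.0001
```

Request:
apply_moves(
  plan=[
    [[0, 0, 0, 0, 0, 0.005, 1], [0, 0, 0, 0, 0, 0.0075, 1], [0, 0, 0, 0, 0, 0.0075, 1]],
  ],
)

```text
clock: 4.3
tcp_pos: [0.4473, -0.0042, 0.0613]
orientation: [0.226, 3.133, -0.0]
contact_force: [1.1, -0.4, -0.4]
grip_width: 0.0002
```

Request:
apply_moves(
  plan=[
    [[0, 0, 0, -0.02, 0, 0, 1], [0, 0, 0, -0.032, 0, 0, 1], [0, 0, 0, -0.04, 0, 0, 1], [0, 0, 0, -0.047, 0, 0, 1], [0, 0, 0, -0.054, 0, 0, 1]],
  ],
)

```text
clock: 4.72
tcp_pos: [0.4679, -0.0072, 0.0611]
orientation: [-0.226, -3.132, -0.0]
contact_force: [-2.5, -0.2, 0.8]
grip_width: 0.0002
```

Request:
apply_moves(
  plan=[
    [[0, 0, 0, -0.007, 0, 0, 1], [0, 0, 0, -0.014, 0, 0, 1], [0, 0, 0, -0.02, 0, 0, 1], [0, 0, 0, -0.025, 0, 0, 1], [0, 0, 0, -0.03, 0, 0, 1], [0, 0, 0, -0.03, 0, 0, 1]],
  ],
)

```text
clock: 5.22
tcp_pos: [0.4807, -0.009, 0.0613]
orientation: [0.226, 3.133, -0.0]
contact_force: [-0.8, 0.3, -0.5]
grip_width: -0.0001
```

```bash
python3 - <<'E'
from h import *
f=look('s3')
plan((-.064,.0,.061))
E
```

```text
plate px [140 138 145]
tcp ledge [-0.0693  0.0026] [ 0.4807 -0.009   0.0613] turn [-0.      0.0002  0.    ] F [-0.3 -0.1 -0.2] t 5.2667 w -0.00015796552961488963 j7 1.5974359474780977
(-0.064, 0.0, 0.061) [ 0.486 -0.012  0.061] [-0.0133 -0.0064  0.0008] rows 0.1415958596376411
```

View pics/s3.png

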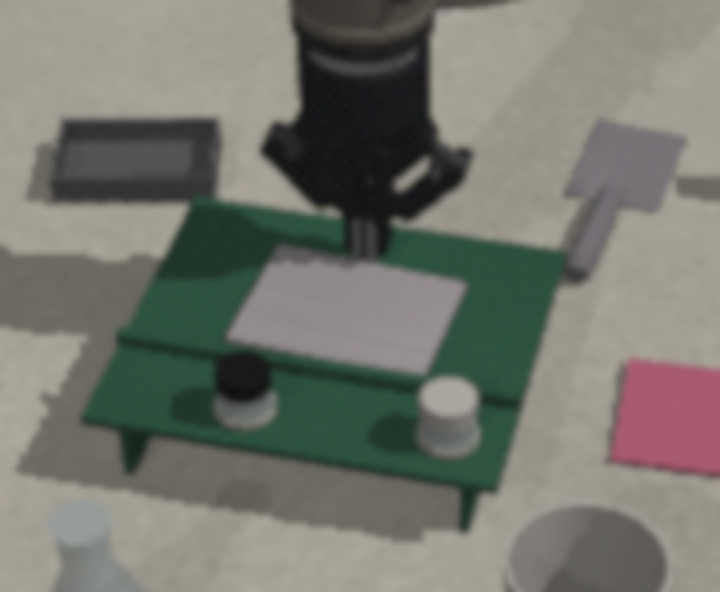

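The plate is now nearly parallel to the rail, with a few mm of gap left. I'll push the rest of the way in gently.

Request:
apply_moves(
  plan=[
    [[0, 0, 0, -0.005, 0, 0, 1], [0, 0, 0, -0.009, 0, 0, 1], [0, 0, 0, -0.012, 0, 0, 1], [0, 0, 0, -0.012, 0, 0, 1]],
  ],
)

```text
clock: 5.6
tcp_pos: [0.4815, -0.0095, 0.0606]
orientation: [-0.226, -3.126, -0.0]
contact_force: [-9.3, 1.5, 6.4]
grip_width: -0.0001
```

Request:
apply_moves(
  plan=[
    [[0, 0, 0, -0.003, 0, 0, 1], [0, 0, 0, -0.006, 0, 0, 1], [0, 0, 0, -0.006, 0, 0, 1]],
  ],
)

```text
clock: 5.85
tcp_pos: [0.4818, -0.0098, 0.0602]
orientation: [-0.226, -3.122, -0.0]
contact_force: [-13.3, 1.7, 9.4]
grip_width: -0.0001
```

The force rose while the motion stalled, so the plate is seated on the rail. Next I'll back off, lift, and go round to the plate's −y end.

Request:
apply_moves(
  plan=[
    [[0, 0, 0, 0.05, 0, 0, 1], [0, 0, 0, 0.05, 0, -0.1, 1], [0, 0, 0, 0.05, 0, -0.1, 1], [0, 0, 0, 0.05, 0, -0.1, 1]],
  ],
)

```text
clock: 6.18
tcp_pos: [0.4696, -0.0068, 0.1031]
orientation: [0.225, 3.128, 0.002]
contact_force: [-0.6, -1.0, -0.2]
grip_width: 0.0004
```

```bash
python3 - <<'E'
from h import *
plan((-.012,-.098,.1),(-.012,-.098,.061))
E
```

```text
tcp ledge [-0.0806  0.0032] [ 0.4696 -0.0068  0.1031] turn [0.0006 0.0016 0.0001] F [-0.6 -1.  -0.2] t 6.1833 w 0.0004296691803611178 j7 1.5427300619739013
(-0.012, -0.098, 0.1) [ 0.523 -0.117  0.1  ] [-0.1713 -0.253   0.0081] rows 2.931932394463537
(-0.012, -0.098, 0.061) [ 0.523 -0.117  0.061] [-0.1708 -0.2532  0.1056] rows 3.099975232183624
```

Request:
apply_moves(
  plan=[
    [[0, 0, 0, -0.17, -0.253, 0, 1], [0, 0, 0, -0.17, -0.253, 0, 1], [0, 0, 0, -0.17, -0.253, 0, 1], [0, 0, 0, -0.17, -0.253, 0, 1], [0, 0, 0, -0.17, -0.253, 0.06, 1], [0, 0, 0, -0.17, -0.253, 0.09, 1], [0, 0, 0, -0.17, -0.253, 0.09, 1], [0, 0, 0, -0.17, -0.253, 0.09, 1]],
  ],
)

```text
clock: 6.85
tcp_pos: [0.5193, -0.1164, 0.0643]
orientation: [-0.225, -3.131, -0.0]
contact_force: [-0.1, 0.5, 0.4]
grip_width: -0.0001
```

```bash
python3 - <<'E'
from h import *
plan((-.012,-.098,.0612),(-.012,-.06,.0612),(-.012,.02,.0612))
f=look('s4')
E
```

```text
tcp ledge [-0.0156 -0.0981] [ 0.5193 -0.1164  0.0643] turn [-0.     -0.0009  0.0002] F [-0.1  0.5  0.4] t 6.85 w -0.00013984753847440929 j7 1.8246908140522191
(-0.012, -0.098, 0.0612) [ 0.523 -0.117  0.061] [-0.0091  0.0004  0.0078] rows 0.11462919301227506
(-0.012, -0.06, 0.0612) [ 0.528 -0.079  0.061] [-0.0092  0.0954  0.0077] rows 0.9219842167689098
(-0.012, 0.02, 0.0612) [0.54  0.    0.061] [-0.0093  0.2954  0.0077] rows 2.8356184209659103
plate px [141 139 146]
```

View pics/s4.png

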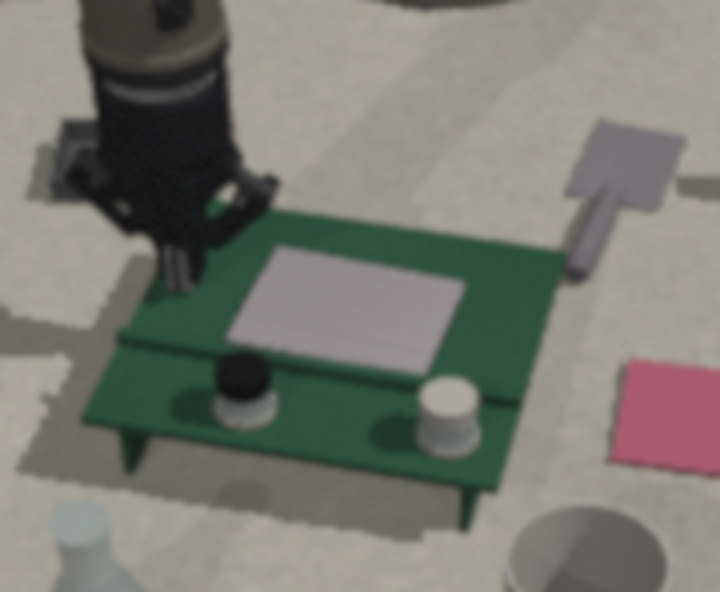

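The plate looks flush. I'll measure it in this view, where nothing blocks it.

```bash
cat >> h.py <<'E'
def plate(f,seed):
    im=cv2.GaussianBlur(f['pixels'],(3,3),0); hsv=cv2.cvtColor(im,cv2.COLOR_BGR2HSV)
    m=cv2.inRange(hsv,(120,8,90),(179,60,255)); m=cv2.morphologyEx(m,cv2.MORPH_OPEN,np.ones((3,3)))
    n,l=cv2.connectedComponents(m); k=l[seed[1],seed[0]]; c=cv2.findContours((l==k).astype(np.uint8),0,2)[0][0]
    R,p=world_rect(f,c,.066); b=cv2.boxPoints(R)
    print('plate k',k,cv2.contourArea(c),'size',np.round(R[1],4),'ang',R[2],'ledge ctr',W2L(R[0]).round(4),'corners',[W2L(q).round(4).tolist() for q in b])
def green_line(f): pass
E
python3 - <<'E'
from h import *
f=grab('scene'); plate(f,(266,213))
for uv in((228+0,0),): pass
print(np.round([W2L(onz(f,180+a/4,130+b/3.7,.06)) for a,b in((565,252),(195,200),(85,420),(495,490))],4).tolist())
E
```

```text
plate k 4 1064.0 size [0.1172 0.08  ] ang 80.83305358886719 ledge ctr [-0.0128  0.0044] corners [[-0.0537, -0.0536], [0.0262, -0.0548], [0.0281, 0.0624], [-0.0519, 0.0636]]
[[-0.1013, 0.1202], [-0.0984, -0.1165], [0.1081, -0.1145], [0.1082, 0.1202]]
```

Request:
apply_moves(
  plan=[
    [[0, 0, 0, -0.009, 0, 0.0077, 1], [0, 0, 0, -0.009, 0.02, 0.0077, 1], [0, 0, 0, -0.009, 0.035, 0.0077, 1], [0, 0, 0, -0.009, 0.047, 0.0077, 1], [0, 0, 0, -0.009, 0.059, 0.0077, 1], [0, 0, 0, -0.009, 0.07, 0.0077, 1], [0, 0, 0, -0.009, 0.08, 0.0077, 1], [0, 0, 0, -0.009, 0.09, 0.0077, 1]],
  ],
)

```text
clock: 7.62
tcp_pos: [0.5291, -0.0815, 0.0623]
orientation: [0.226, 3.133, -0.0]
contact_force: [-0.3, -0.5, 0.5]
grip_width: 0.0002
```

Request:
apply_moves(
  plan=[
    [[0, 0, 0, 0, -0.005, 0.003, 1], [0, 0, 0, 0, 0.012, 0.003, 1], [0, 0, 0, 0, 0.024, 0.003, 1], [0, 0, 0, 0, 0.036, 0.003, 1], [0, 0, 0, 0, 0.048, 0.003, 1], [0, 0, 0, 0, 0.06, 0.003, 1], [0, 0, 0, 0, 0.072, 0.003, 1], [0, 0, 0, 0, 0.084, 0.003, 1]],
  ],
)

```text
clock: 8.28
tcp_pos: [0.5338, -0.0481, 0.061]
orientation: [-0.226, -3.133, -0.0]
contact_force: [-0.5, -0.9, -0.8]
grip_width: 0.0002
```

```bash
python3 - <<'E'
from h import *
plan((-.012,.0,.0612),(-.012,.02,.0612))
f=look('s5'); plate(f,(280,216))
E
```

```text
tcp ledge [-0.0111 -0.0284] [ 0.5338 -0.0481  0.061 ] turn [ 0.     -0.0001  0.0001] F [-0.5 -0.9 -0.8] t 8.2833 w 0.00023275769033258384 j7 1.6991717122530543
(-0.012, 0.0, 0.0612) [ 0.537 -0.02   0.061] [ 0.0023  0.0711 -0.0006] rows 0.6824317886312229
(-0.012, 0.02, 0.0612) [0.54  0.    0.061] [ 0.0023  0.1211 -0.0006] rows 1.1618927411426414
plate px [140 138 144]
plate k 2 1127.5 size [0.1164 0.0832] ang 81.90565490722656 ledge ctr [-0.0147  0.0382] corners [[-0.0562, -0.0201], [0.027, -0.0198], [0.0267, 0.0966], [-0.0565, 0.0963]]
```

View pics/s5.png

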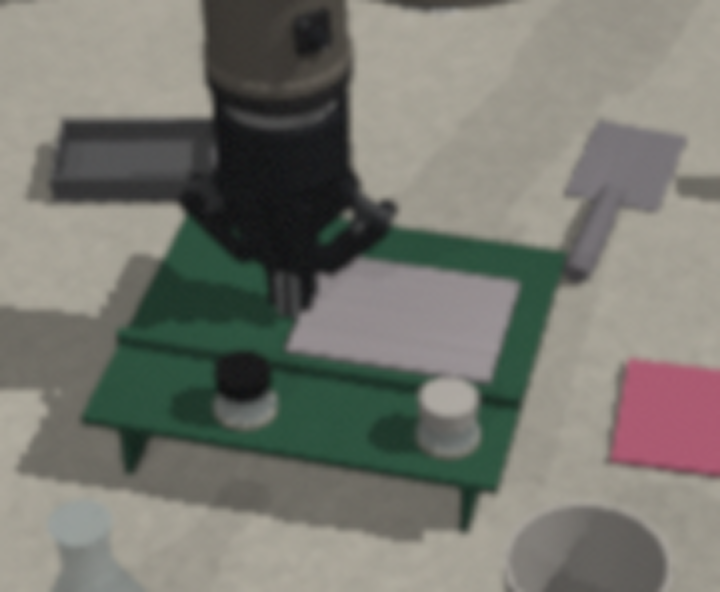

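The plate is sliding cleanly along the rail, with its centre at about y = +36 mm. Roughly 62 mm remain.

Request:
apply_moves(
  plan=[
    [[0, 0, 0, 0, 0.01, 0, 1], [0, 0, 0, 0, 0.022, 0, 1], [0, 0, 0, 0, 0.034, 0, 1], [0, 0, 0, 0, 0.046, 0, 1], [0, 0, 0, 0, 0.058, 0, 1], [0, 0, 0, 0, 0.07, 0, 1], [0, 0, 0, 0, 0.082, 0, 1], [0, 0, 0, 0, 0.094, 0, 1], [0, 0, 0, 0, 0.106, 0, 1], [0, 0, 0, 0, 0.118, 0, 1], [0, 0, 0, 0, 0.128, 0, 1], [0, 0, 0, 0, 0.132, 0, 1]],
  ],
)

```text
clock: 9.33
tcp_pos: [0.5416, 0.0045, 0.061]
orientation: [0.225, 3.133, 0.0]
contact_force: [0.3, -1.7, 0.6]
grip_width: -0.0002
```

```bash
python3 - <<'E'
from h import *
plan((-.012,.03,.0612))
f=look(); plate(f,(299,218))
E
```

```text
tcp ledge [-0.011   0.0247] [0.5416 0.0045 0.061 ] turn [0.0001 0.     0.0003] F [ 0.3 -1.7  0.6] t 9.3333 w -0.0001641999600120418 j7 1.6036018100666174
(-0.012, 0.03, 0.0612) [0.541 0.01  0.061] [ 0.0026  0.0133 -0.0005] rows 0.12999922643725154
plate px [60 77 44]
plate k 3 1148.5 size [0.1154 0.0851] ang 80.74713897705078 ledge ctr [-0.015   0.0916] corners [[-0.0585, 0.0346], [0.0265, 0.0332], [0.0285, 0.1485], [-0.0566, 0.15]]
```

Request:
apply_moves(
  plan=[
    [[0, 0, 0, 0, 0.008, 0, 1], [0, 0, 0, 0, 0.016, 0, 1], [0, 0, 0, 0, 0.022, 0, 1], [0, 0, 0, 0, 0.025, 0, 1], [0, 0, 0, 0, 0.025, 0, 1], [0, 0, 0, 0, -0.03, 0, 1], [0, 0, 0, 0, -0.03, -0.1, 1], [0, 0, 0, 0.1, -0.2, -0.2, 1], [0, 0, 0, 0.2, -0.3, -0.3, 1], [0, 0, 0, 0.2, -0.4, -0.3, 1], [0, 0, 0, 0.2, -0.4, -0.3, 1], [0, 0, 0, 0.2, -0.4, -0.3, 1]],
  ],
)

```text
clock: 10.38
tcp_pos: [0.4371, -0.1468, 0.1827]
orientation: [0.233, 3.131, 0.0]
contact_force: [0.3, 0.1, -0.3]
grip_width: 0.0003
```

```bash
python3 - <<'E'
from h import *
plan((-.09,.09,.1))
f=look('s6'); plate(f,(303,218))
g=grab('top'); plate(g,(255,211)); 
a=cv2.resize(g['pixels'][155:265,225:350],None,fx=3,fy=3,interpolation=2); b=cv2.resize(f['pixels'][160:280,200:345],(400,330),interpolation=2)
cv2.imwrite('pics/f1.png',np.hstack([a,b]))
_,hull,_,_=measure(g); print('ledge',[W2L(onz(g,*q,.06)).round(3).tolist() for q in hull.reshape(-1,2)])
E
```

```text
tcp ledge [-0.0926 -0.1401] [ 0.4371 -0.1468  0.1827] turn [ 0.0001  0.0006 -0.0014] F [ 0.3  0.1 -0.3] t 10.3833 w 0.000330671132538578 j7 1.765378922978207
(-0.09, 0.09, 0.1) [0.473 0.08  0.1  ] [-0.0037  0.5751  0.2071] rows 5.863434689040593
plate px [62 80 43]
plate k 3 1184.0 size [0.1144 0.0853] ang 81.88129425048828 ledge ctr [-0.0148  0.1013] corners [[-0.0573, 0.044], [0.028, 0.0442], [0.0277, 0.1586], [-0.0576, 0.1584]]
plate k 2 1384.0 size [0.1176 0.0875] ang 82.71475982666016 ledge ctr [-0.0159  0.1014] corners [[-0.0586, 0.0419], [0.0288, 0.0434], [0.0268, 0.161], [-0.0606, 0.1595]]
ledge [[0.102, 0.056], [0.103, -0.094], [0.103, -0.112], [0.1, -0.115], [0.084, -0.117], [0.054, -0.118], [-0.06, -0.118], [-0.101, -0.107], [-0.103, -0.091], [-0.103, 0.068], [-0.101, 0.116], [-0.091, 0.117], [-0.07, 0.118], [0.045, 0.118], [0.07, 0.116], [0.1, 0.075]]
```

View pics/f1.png

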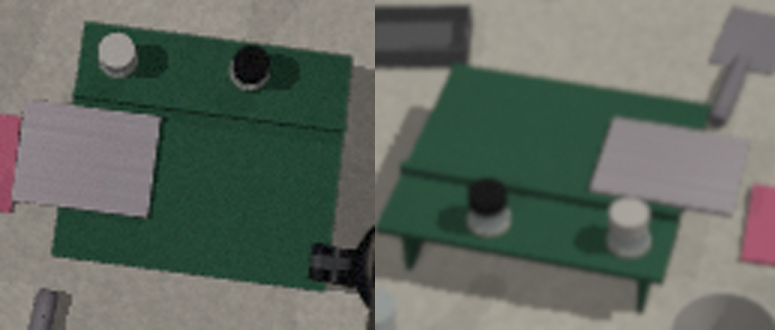

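The overhang is right: y is about 0.100 in both views. But the plate has drifted about 5 mm off the rail (x about −15 mm), so I'll press it in again from the front.

```bash
python3 - <<'E'
from h import *
plan((-.1,.088,.1),(-.1,.088,.0612),(-.07,.088,.0612))
E
```

```text
tcp ledge [-0.0917 -0.1397] [ 0.438  -0.1465  0.1826] turn [ 0.0003  0.0009 -0.0021] F [ 0.1  0.6 -0.1] t 10.4833 w 0.0005616101966685834 j7 1.7635770747468809
(-0.1, 0.088, 0.1) [0.463 0.08  0.1  ] [0.0249 0.5689 0.207 ] rows 5.811475485866765
(-0.1, 0.088, 0.0612) [0.463 0.08  0.061] [0.0252 0.5688 0.304 ] rows 6.190823722759347
(-0.07, 0.088, 0.0612) [0.492 0.076 0.061] [-0.0498  0.5693  0.3042] rows 6.209562508393316
```

Request:
apply_moves(
  plan=[
    [[0, 0, 0, 0.025, 0.57, 0, 1], [0, 0, 0, 0.025, 0.57, 0, 1], [0, 0, 0, 0.025, 0.57, 0, 1], [0, 0, 0, 0.025, 0.57, 0, 1], [0, 0, 0, 0.025, 0.57, 0, 1], [0, 0, 0, 0.025, 0.57, 0, 1], [0, 0, 0, 0.025, 0.57, 0, 1], [0, 0, 0, 0.025, 0.57, 0.1, 1], [0, 0, 0, 0.025, 0.57, 0.2, 1], [0, 0, 0, 0.025, 0.57, 0.28, 1], [0, 0, 0, 0.025, 0.57, 0.295, 1], [0, 0, 0, 0.025, 0.57, 0.295, 1]],
  ],
)

```text
clock: 11.48
tcp_pos: [0.4605, 0.0836, 0.0617]
orientation: [-0.226, -3.129, 0.002]
contact_force: [0.5, 0.5, -0.0]
grip_width: 0.0004
```

```bash
python3 - <<'E'
from h import *
plan((-.1,.088,.0611),(-.078,.088,.0611),(-.067,.088,.0611))
E
```

```text
tcp ledge [-0.1025  0.0913] [0.4605 0.0836 0.0617] turn [-0.0006 -0.0015 -0.    ] F [ 0.5  0.5 -0. ] t 11.4833 w 0.00036348633292788274 j7 1.3609279856756469
(-0.1, 0.088, 0.0611) [0.463 0.08  0.061] [-0.0063 -0.0082  0.0014] rows 0.1005080798142199
(-0.078, 0.088, 0.0611) [0.484 0.077 0.061] [-0.0613 -0.0082  0.0011] rows 0.59379942452721
(-0.067, 0.088, 0.0611) [0.495 0.075 0.061] [-0.0888 -0.0082  0.001 ] rows 0.8559202988716147
```

Request:
apply_moves(
  plan=[
    [[0, 0, 0, 0, 0, 0, 1], [0, 0, 0, 0, 0, 0, 1]],
  ],
)

```text
clock: 11.65
tcp_pos: [0.4625, 0.0839, 0.0635]
orientation: [0.226, 3.133, 0.0]
contact_force: [-0.8, 0.4, 0.4]
grip_width: -0.0003
```

Request:
apply_moves(
  plan=[
    [[0, 0, 0, -0.015, 0, 0.006, 1], [0, 0, 0, -0.03, 0, 0.006, 1], [0, 0, 0, -0.043, 0, 0.006, 1], [0, 0, 0, -0.053, 0, 0.006, 1], [0, 0, 0, -0.061, 0, 0.006, 1], [0, 0, 0, -0.067, 0, 0.006, 1], [0, 0, 0, -0.073, 0, 0.006, 1], [0, 0, 0, -0.073, 0, 0.006, 1]],
  ],
)

```text
clock: 12.32
tcp_pos: [0.4913, 0.0796, 0.0606]
orientation: [-0.226, -3.133, 0.0]
contact_force: [-0.1, 0.4, 0.6]
grip_width: 0.0
```

Request:
apply_moves(
  plan=[
    [[0, 0, 0, -0.005, 0, 0, 1], [0, 0, 0, -0.01, 0, 0, 1], [0, 0, 0, -0.01, 0, 0, 1]],
  ],
)

```text
clock: 12.57
tcp_pos: [0.4949, 0.079, 0.0605]
orientation: [-0.226, -3.133, 0.0]
contact_force: [0.1, 0.5, -1.6]
grip_width: -0.0002
```

Request:
apply_moves(
  plan=[
    [[0, 0, 0, -0.004, 0, 0, 1], [0, 0, 0, -0.008, 0, 0, 1], [0, 0, 0, -0.008, 0, 0, 1]],
  ],
)

```text
clock: 12.82
tcp_pos: [0.4982, 0.0786, 0.0605]
orientation: [-0.226, -3.133, 0.0]
contact_force: [-2.1, 1.1, -0.7]
grip_width: -0.0001
```

```bash
python3 - <<'E'
from h import *
plan((-.067,.088,.0611))
f=grab('scene'); plate(f,(303,218))
E
```

```text
tcp ledge [-0.0645  0.0918] [0.4982 0.0786 0.0605] turn [-0.     -0.0001  0.0001] F [-2.1  1.1 -0.7] t 12.8167 w -8.299752249463152e-05 j7 1.396987707959806
(-0.067, 0.088, 0.0611) [0.495 0.075 0.061] [ 0.0062 -0.0095 -0.0015] rows 0.10961156688071112
plate k 4 1136.0 size [0.1149 0.0888] ang 81.75579071044922 ledge ctr [-0.0091  0.1015] corners [[-0.0535, 0.0441], [0.0353, 0.0441], [0.0353, 0.159], [-0.0535, 0.159]]
```

Request:
apply_moves(
  plan=[
    [[0, 0, 0, -0.004, 0, 0, 1], [0, 0, 0, -0.004, 0, 0, 1]],
  ],
)

```text
clock: 13.03
tcp_pos: [0.4983, 0.0786, 0.0604]
orientation: [-0.225, -3.13, 0.0]
contact_force: [-5.1, 1.1, 3.5]
grip_width: 0.0001
```

Request:
apply_moves(
  plan=[
    [[0, 0, 0, -0.004, 0, 0, 1], [0, 0, 0, -0.004, 0, 0, 1]],
  ],
)

```text
clock: 13.2
tcp_pos: [0.4984, 0.0785, 0.0602]
orientation: [-0.225, -3.127, 0.0]
contact_force: [-9.3, 1.4, 7.1]
grip_width: -0.0002
```

The tool stalled against the rail at 9 N, so the plate is seated. I'll back straight off, lift and verify.

Request:
apply_moves(
  plan=[
    [[0, 0, 0, 0.02, 0, 0, 1], [0, 0, 0, 0.06, 0, 0, 1], [0, 0, 0, 0.06, 0, -0.1, 1], [0, 0, 0, 0.06, 0, -0.2, 1], [0, 0, 0, 0.06, -0.1, -0.3, 1], [0, 0, 0, 0.06, -0.2, -0.4, 1], [0, 0, 0, 0.06, -0.35, -0.4, 1], [0, 0, 0, 0.06, -0.5, -0.4, 1], [0, 0, 0, 0.06, -0.55, -0.4, 1], [0, 0, 0, 0.06, -0.55, -0.4, 1], [0, 0, 0, 0.06, -0.55, -0.4, 1]],
  ],
)

```text
clock: 14.12
tcp_pos: [0.4449, -0.1441, 0.2221]
orientation: [0.243, 3.128, -0.004]
contact_force: [-0.4, 0.5, 1.0]
grip_width: 0.0002
```

```bash
python3 - <<'E'
from h import *
f=look(); plate(f,(303,218))
g=grab('top'); plate(g,(255,211)); 
a=cv2.resize(g['pixels'][155:265,225:350],None,fx=3,fy=3,interpolation=2); b=cv2.resize(f['pixels'][160:280,200:345],(400,330),interpolation=2)
cv2.imwrite('pics/f2.png',np.hstack([a,b])); print(r.get_obs()['tcp_pos'],r.get_obs()['contact_force'])
h=cv2.cvtColor(g['pixels'],cv2.COLOR_BGR2HSV)
for n,uv,z in(('jarW',(264,172),.098),): 
    _,hull,m,roi=measure(g)
    for c in cv2.findContours(m&roi,0,2)[0]:
        if cv2.contourArea(c)>60: R,_=world_rect(g,c,.098); print('light blob',np.round(R[0],4),cv2.contourArea(c))
E
```

```text
plate px [62 80 44]
plate k 3 1120.5 size [0.1148 0.0834] ang 80.84679412841797 ledge ctr [-0.008   0.1016] corners [[-0.0506, 0.0449], [0.0328, 0.0436], [0.0346, 0.1583], [-0.0488, 0.1596]]
plate k 2 1387.5 size [0.1177 0.088 ] ang 82.2791976928711 ledge ctr [-0.0089  0.1017] corners [[-0.0523, 0.0424], [0.0357, 0.0432], [0.0346, 0.161], [-0.0534, 0.1602]]
[ 0.44608    -0.13775336  0.22102471] [-0.12397005  0.31494939  0.32341855]
light blob [0.5472 0.0588] 970.5
light blob [0.6324 0.0514] 101.5
```

View pics/f2.png

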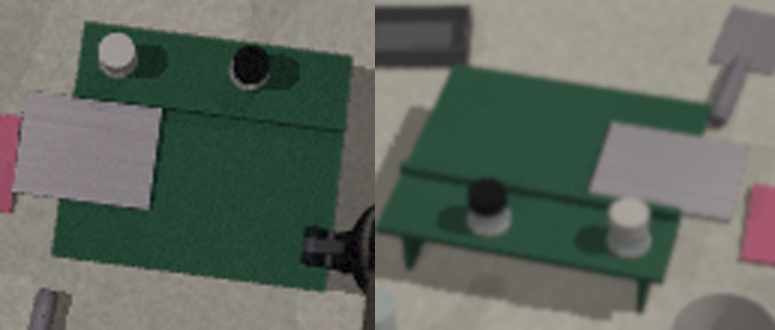

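The plate is flush with the rail: x is about −9 mm, y about 0.100 m and skew about 0.01 rad. Both jars look unmoved. I'll let the arm settle and hand in.

Request:
apply_moves(
  plan=[
    [[0, 0, 0, 0, 0, 0, 1], [0, 0, 0, 0, 0, 0, 1], [0, 0, 0, 0, 0, 0, 1]],
  ],
)

```text
clock: 14.47
tcp_pos: [0.4464, -0.1347, 0.2204]
orientation: [-0.222, -3.134, -0.0]
contact_force: [-0.1, 0.7, -0.4]
grip_width: -0.0002
```

```bash
python3 -c "
from bench import r
print(r.hand_in())"
```

```text
the job is handed in; nothing more can be done
None
```

I pushed the aluminium plate with the shut fingertips onto the rail, then along it from its far end. It drifted about 5 mm off the rail, so I pressed it back in from the front. I handed in at about 14.5 s; no verdict is reported.

**Final position (both cameras):** In the ledge's frame the plate's centre is at x ≈ −8 to −9 mm and y ≈ +100 to +102 mm. It sticks out about 40 mm past the end nearest the hotplate. The skew is 0.01–0.02 rad. These are all inside the limits. The plate looks flat, and the tool was clear at 0.22 m with no contact force.

**Disagreements and problems:**
- **Camera agreement:** the two cameras place the ledge about 2–3 mm apart.
- **First push:** at a tip height of 63–64 mm the finger pressed down on something, most likely the plate's edge. That gave about 55 N upward and 35 N sideways on the tool. I lifted off at once; the plate had hardly moved, and I redid the push at 61 mm.
- **Bystanders:** the jars looked unmoved in the last pictures. I did not measure the other loose things again; the arm came near none of them, though it passed over the wash bottle well above it.

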